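# Unlatch the model tote and hold its gate open

## Task

Open the gate of the grey tote of plaster models: squeeze the catch with the two round posts between the fingers until its sliding tab is fully home, and only then squeeze the catch with the two flat plates home in the same way. Then take hold of the upright post on the gate, swing the gate out past its detent until it stands wide open, at about a right angle, and finish while still holding it there by the post, steady, because it springs back if let go. Leave the models and the other things on the bench where they are.

Things in the scene. Friction and masses are not known exactly. Their poses are not given: they have to be found in the camera images.
- round_squeeze (a point): Middle of the round catch: two upright round steel posts, 18 mm across, 134 to 170 mm above the bench: a fixed stop on the +x side, a sliding tab on the -x side. This point lies midway between them when squeezed, 154 mm above the bench. x: the line of the squeeze, the way the tab slides (level); z up. Outer faces from here: stop 19 mm along +x; tab 31 mm along -x as found, 19 mm when home.
- round_slide (a joint): Travel of the round catch's tab towards its stop, in m: 0 locked (starts up to 0.0015), 0.012 fully home. About 5 N of friction; it stays where it is left. Its steel hook holds the gate shut until the tab is about home.
- round_tab: The sliding tab of the round catch, that one upright; origin on its upright axis, 130 mm above the bench.
- round_stop: The fixed stop of the round catch, that one upright; origin on its upright axis, 130 mm above the bench.
- flat_squeeze (a point): Middle of the flat catch: two upright flat steel plates, 7 mm thick, 34 mm wide, 134 to 170 mm above the bench: a fixed stop on the +x side, a sliding tab on the -x side. This point lies midway between them when squeezed, 154 mm above the bench. x: the line of the squeeze, the way the tab slides (level); z up. Outer faces from here: stop 19 mm along +x; tab 31 mm along -x as found, 19 mm when home.
- flat_slide (a joint): Travel of the flat catch's tab towards its stop, in m: 0 locked (starts up to 0.0015), 0.012 fully home. About 5 N of friction; it stays where it is left. Its steel hook holds the gate shut until the tab is about home.
- flat_tab: The sliding tab of the flat catch, that one upright; origin on its upright axis, 130 mm above the bench.
- flat_stop: The fixed stop of the flat catch, that one upright; origin on its upright axis, 130 mm above the bench.
- gate (a joint): Angle of the gate in rad: 0 shut, grows as it swings outwards, counter-clockwise seen from above; end stop at 1.65. A sprung detent resists between about 0.2 and 0.7 rad (up to about 5 N at the post); a closing spring (2 to 3 N at the post when wide) pulls it back to the detent, about 0.6 rad, if let go.
- gate_post (a point): Point on the gate's handle: an upright round dark steel post, 18 mm across, standing on a bracket on the outside of the gate's free end, free from 126 to 192 mm above the bench; this point is on its axis, 168 mm above the bench. It moves with the gate on a circle of 200 mm radius about the hinge.
- gate_hinge (a point): Point on the gate's upright hinge axis (fixed), 168 mm above the bench. Its x axis runs along the tote's long side. The shut gate reaches 222 mm from here along -x, 12 mm thick, top at 130 mm; it swings out to the -y side. The shut gate's post is at (-0.195, -0.045) in this frame. A detent bracket beside the hinge (+x, -y) is 116 mm high at most.
- tote: Grey plastic tote for plaster models, 320 x 220 x 130 mm, fixed to the bench, open on top; origin at the centre of its underside, z up. The gate closes its -y side; over it runs an aluminium header rail, top at 130 mm, on which the two catches stand 105 mm apart, in either order.
- model_a_mid (a point): Plaster jaw model, 56 x 64 x 26 mm, lying loose inside the tote; this point is at its middle. To be left alone.
- model_b_mid (a point): Plaster jaw model, 50 x 58 x 26 mm, lying loose inside the tote; this point is at its middle. To be left alone.
- model_c_mid (a point): Plaster jaw model, 56 x 64 x 26 mm, loose on the bench; this point is at its middle. To be left alone.
- bottle_mid (a point): White plastic bottle, 48 mm across, 130 mm high; this point is at its middle. To be left alone.
- cup_mid (a point): Small white ceramic cup, 60 mm across, 55 mm high; this point is at its middle. To be left alone.
- knife_mid (a point): Wax spatula, 170 mm long, lying on the bench; this point is at its middle. To be left alone.
- jar_mid (a point): Amber glass jar, 60 mm across, 60 mm high; this point is at its middle. To be left alone.

How it is judged:
By the outcome, as a careful person would: the job done as asked, in the order asked, and still so for the second after the job is handed in, while the arm keeps its last pose, push and grip.
It also fails if it takes over 64 s, if anything falls off the work surface, if the arm or the gripper's body presses on something with over 40 N, if the wrist force passes 120 N, or if a joint passes its speed limit or range.

## Robot

A 6-joint arm with a two-finger parallel gripper is mounted at the origin on the work surface. World frame = base frame: x ahead of the robot, y to its left, z up, the work surface at z = 0. Lengths are in m, angles in rad, forces in N, time in s.
With the tool pointing down it reaches from about 0.375 to 0.825 m from the base axis. Payload 5.5 kg.
Tool frame: the origin (TCP) lies midway between the tips of the shut fingers; the grasp point (between the pads) lies robot.grasp_offset behind it (robot.grasp_offset is the distance from the TCP to the grasp point, in m); y points along the fingers, z is the direction in which the jaws open and shut, and the axes are right-handed (so a half turn about y gives the same grasp; the last joint's range is limited). The gripper opens to 85 mm and grips with 20 to 120 N. Pads are 22 mm wide; open, the fingers measure 114 mm over their backs; the gripper's body (76 mm by 85 mm) begins 54 mm behind the grasp point. The pads swing forward as they close: fully open they stand 13 mm farther back than shut.
Start: joints at [-1.128, 0.314, -0.047, 1.21, 0, 1.571], TCP at [0.257, -0.542, 0.231] pointing down, gripper open.
Joint ranges: [-2.67, 2.67], [-0.69, 1.73], [-1.03, 1.25], [-2.08, 2.16], [-1.42, 1.45], [-3.14, 3.14]. Speed limits (rad/s): [2.39, 2.39, 3.01, 3.14, 3.14, 3.14].

## Interface

Orientations are given as a rotation vector (axis times angle).
In Python, from rig import robot gives the robot as it stands. The module is installed in compiled form; this text tells all that it offers. Calls block until the motion is done:
- robot.reach(position, orientation): joint-space move of the TCP to a pose.
- robot.movel(position, velocity=0.15, attitude=None, contact_N=None): straight line of the TCP; attitude=None keeps the orientation; velocity is the mean speed in m/s. With contact_N (N) it stops when the force on the tool has changed by that much, and returns True; else False.
- robot.set_joints(angles): joint-space move.
- robot.move_gripper(opening): opening from 0.0 (shut) to 1.0 (fully open); the grip force is fixed at half the most; returns when the fingers have stopped.
- robot.hold(seconds).
- robot.ik(position, orientation): joint angles nearest the present ones, or None.
- robot.state(): the state.
- robot.capture(name): name is "scene" or "side" or "wrist"; returns a dict with "color" (480x640x3 uint8, red, green, blue), "mtx" (3x3 intrinsics, pixels), "k1" (the pictures are not rectified: a ray, as slopes to the right and down, at radius r is drawn at 1 + k1 r^2 times it, then the intrinsics apply), "R" (3x3) and "t" (3): a world point X has camera coordinates R X + t; the wrist camera has in their place "T_tool_cam" (4x4, takes a point from camera to tool coordinates, whose origin is the TCP and whose axes are the tool frame's). Camera axes: x right, y down, z forward; pixel columns grow to the right and rows downward; lengths in m; the calibration is good to about 2 mm. A picture is of the moment at which its call begins: read the wrist's pose just before it. There is no depth.
A pose or a line that the arm cannot do raises robot.Unreachable and nothing moves.
- robot.hand_in(): hands the job in, once; it reports no verdict.
The state is a dict: "time": time; "joints": joint angles; "qd": joint speeds; "effort": joint torques, N m; "tool_pos": TCP position; "tool_rot": TCP orientation; "ft_force": force on the tool from outside, world axes, zero at the start; "moment": the same for the moment, N m; "opening": opening from 0.0 (shut) to 1.0 (fully open).
Only numpy, scipy, OpenCV 4.12 (cv2) and the standard library are available. Lean on these libraries where they do the work, as an engineer would, in place of code of your own. Each camera call takes 0.05 s, during which the arm holds its last target. There are 200 camera calls.

## Working session

There is one attempt and no reset: what is moved stays moved. The work goes in short steps, each a Python script; the robot and the scene stay as the last script left them, time stands still between calls to the robot, and variables do not carry over. Pictures are saved under pics/ and viewed, about 8 in all and at most 12, crops included, and the job is handed in when it is done.

```bash
mkdir -p pics; python3 - <<'E'
from rig import robot
import cv2
for n in("scene","side"):
    c=robot.capture(n); cv2.imwrite(f"pics/{n}0.png",c["color"][:,:,::-1])
    print(n,c["mtx"].tolist(),c["k1"],c["R"].tolist(),c["t"].tolist(), (-c["R"].T@c["t"]))
s=robot.state();print(s);print(robot.grasp_offset); print(robot.capture("wrist")["T_tool_cam"])
E
```

```text
scene [[524.4551097389459, 0.0, 318.4981957704934], [0.0, 524.4551097389459, 240.88419315814235], [0.0, 0.0, 1.0]] -0.09307807211410886 [[-0.7285696252621904, 0.684814602270341, -0.014671798206970925], [0.5794949721968262, 0.6048178179594945, -0.5462426056957796], [-0.3652011477855879, -0.4064780038280428, -0.8374985098852765]] [0.38603986776168975, -0.19816885991361327, 1.7924439976290554] [1.05069739 0.58407938 1.3985848 ]
side [[598.3354361369098, 0.0, 309.4349486168038], [0.0, 598.3354361369098, 240.5917709089497], [0.0, 0.0, 1.0]] -0.14132899327524504 [[0.932230394285871, -0.36155704221059026, -0.014933090689441177], [-0.26797180210234267, -0.6620233064440265, -0.6999401795888999], [0.24318224698285967, 0.6565071568176909, -0.7140453401567155]] [-0.47478120238514876, 0.19990947227577338, 1.5314999201066668] [ 0.12374198 -1.04475642  1.2263951 ]
{'time': 0.1, 'joints': array([-1.12801546e+00,  3.14169871e-01, -4.79829269e-02,  1.21022865e+00,
        3.94410733e-07,  1.57083738e+00]), 'qd': array([-0.00315507, -0.00064482,  0.00255405, -0.00085002,  0.00171637,
        0.00183424]), 'effort': array([ 9.87220392e-05, -5.40767527e+01,  3.40540409e+01,  1.12189312e-02,
       -2.93833523e-05, -3.37217401e-06]), 'tool_pos': array([ 0.25684229, -0.54165286,  0.23051039]), 'tool_rot': array([-0.44512388,  1.9778176 , -1.97468486]), 'ft_force': array([ 0.85484655, -0.49353172,  0.09212099]), 'moment': array([-0.00441131,  0.00595865, -0.06613704]), 'opening': 0.9989801319926326}
0.0187
[[-1.94560333e-04  9.55164884e-01  2.96074325e-01 -7.56558864e-02]
 [ 5.06706846e-04 -2.96074199e-01  9.55164809e-01 -1.41837615e-01]
 [ 9.99999853e-01  3.35860071e-04 -4.26384292e-04  9.60803895e-05]
 [ 0.00000000e+00  0.00000000e+00  0.00000000e+00  1.00000000e+00]]
```

View pics/scene0.png

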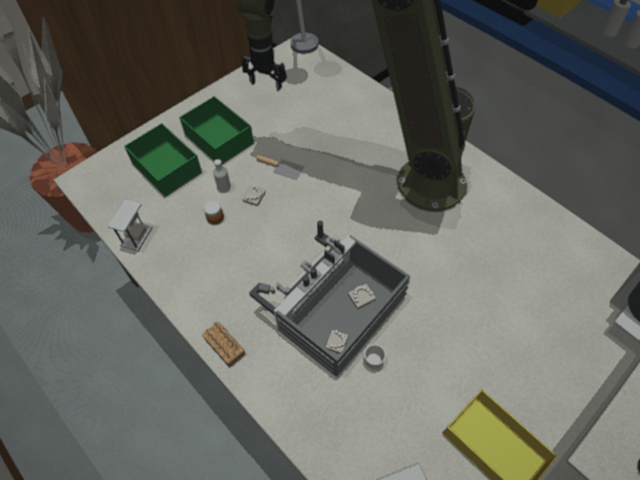

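View pics/side0.png

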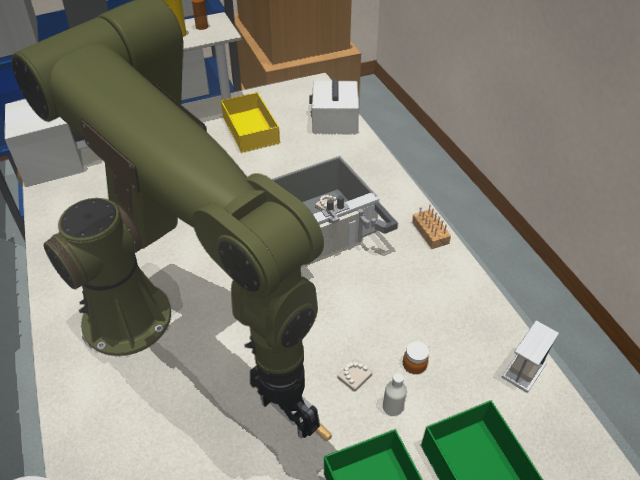

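```bash
cat > h.py <<'E'
from rig import robot
import numpy as np, cv2
from scipy.spatial.transform import Rotation as Ro
def cam(n):
    s=robot.state(); c=robot.capture(n)
    if n=="wrist":
        T=np.eye(4);T[:3,:3]=Ro.from_rotvec(s["tool_rot"]).as_matrix();T[:3,3]=s["tool_pos"]
        M=np.linalg.inv(T@c["T_tool_cam"]); c["R"],c["t"]=M[:3,:3],M[:3,3]
    return c
def ray(c,uv):
    x=(np.array(uv)-c["mtx"][:2,2])/c["mtx"][0,0]
    y=x.copy()
    for _ in range(30): y=x/(1+c["k1"]*(y@y))
    return -c["R"].T@c["t"], c["R"].T@np.array([*y,1])
def onz(c,uv,z):
    o,d=ray(c,uv); return o+d*(z-o[2])/d[2]
def px(c,X):
    p=c["R"]@X+c["t"]; y=p[:2]/p[2]; return y*(1+c["k1"]*(y@y))*c["mtx"][0,0]+c["mtx"][:2,2]
def tri(a,ua,b,ub):
    o,d=ray(a,ua);p,e=ray(b,ub);d=d/np.linalg.norm(d);e=e/np.linalg.norm(e)
    k=np.linalg.lstsq(np.c_[d,-e],p-o,rcond=None)[0]
    A=o+k[0]*d;B=p+k[1]*e; return (A+B)/2,np.linalg.norm(A-B)
def rv(yaw): # tool down, jaw axis (tool z) at yaw in world
    x=np.array([0,0,0.]);z=np.array([np.cos(yaw),np.sin(yaw),0]);y=np.array([0,0,-1.]);x=np.cross(y,z)
    return Ro.from_matrix(np.c_[x,y,z]).as_rotvec()
def save(name,img,box=None,k=1):
    if box: img=img[box[1]:box[3],box[0]:box[2]]
    cv2.imwrite(f"pics/{name}.png",cv2.resize(img,None,fx=k,fy=k,interpolation=cv2.INTER_CUBIC)[:,:,::-1])
E
python3 - <<'E'
from h import *
c=cam("scene"); save("s1",c["color"],(240,210,420,380),4.4 if 0 else 3.5)
for n,uv,z in [("post top",(320,223),.192),("tote cornerA",(409,277),.13),("tote cornerB",(337,369),.13),("cornerC",(351,239),.13),("cornerD",(275,312),.13)]: print(n,onz(c,uv,z))
s=robot.state(); print(Ro.from_rotvec(s["tool_rot"]).as_matrix())
E
```

```text
post top [ 0.48041618 -0.0423277   0.192     ]
tote cornerA [0.39847021 0.22835808 0.13      ]
tote cornerB [0.7262214  0.27929841 0.13      ]
cornerC [0.42515769 0.02869115 0.13      ]
cornerD [0.73601133 0.05296866 0.13      ]
[[-9.03570987e-01 -4.55575973e-04  4.28438167e-01]
 [-4.28438409e-01  1.00006040e-03 -9.03570434e-01]
 [-1.68190637e-05 -9.99999396e-01 -1.09881180e-03]]
```

View pics/s1.png

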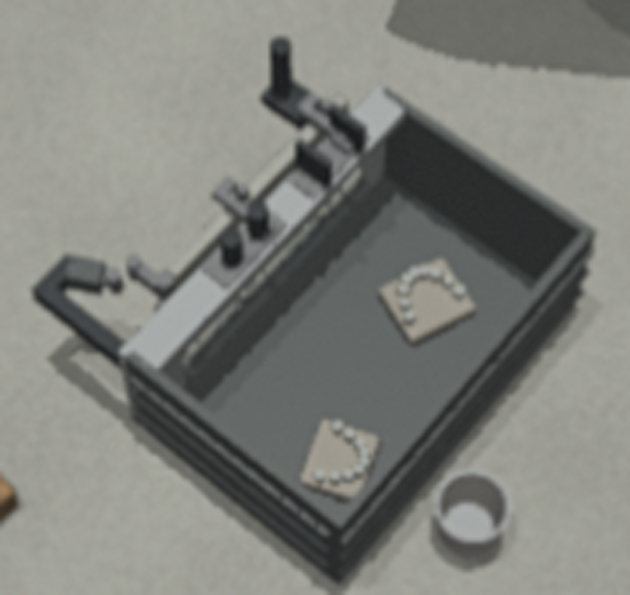

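```bash
python3 - <<'E'
from h import *
s=robot.state(); robot.movel([*s["tool_pos"][:2],.36])
robot.reach([.57,.02,.36],rv(0))
c=cam("wrist"); save("w1",c["color"],None,1.25); np.savez("w1",**c)
robot.movel([.57,.09,.36])
c=cam("wrist"); save("w2",c["color"],None,1.25); np.savez("w2",**c)
s=robot.state();print(s["time"],s["joints"],s["tool_pos"])
E
```

```text
4.2167 [ 1.55740311e-01  2.54379278e-01  1.63522080e-01  1.48001281e+00
 -5.48039012e-04  1.72698310e+00] [0.57002142 0.08931653 0.36001884]
```

View pics/w1.png

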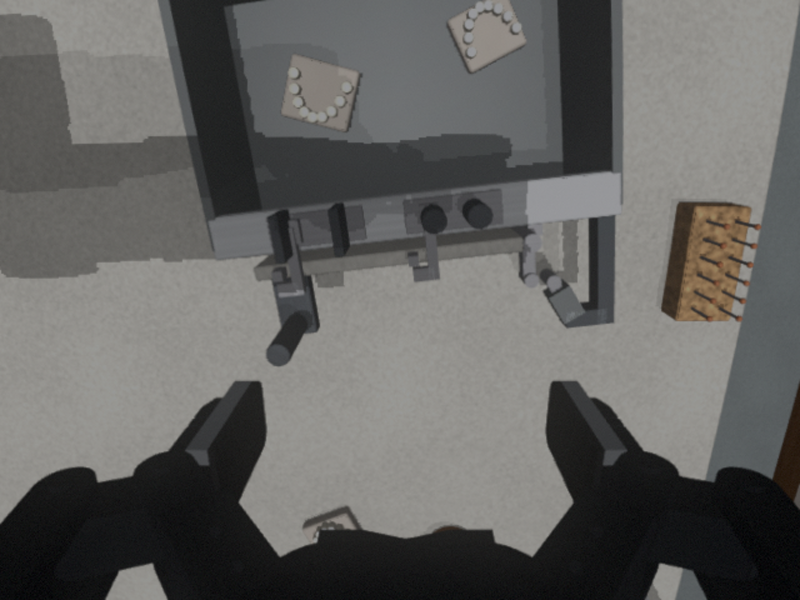

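View pics/w2.png

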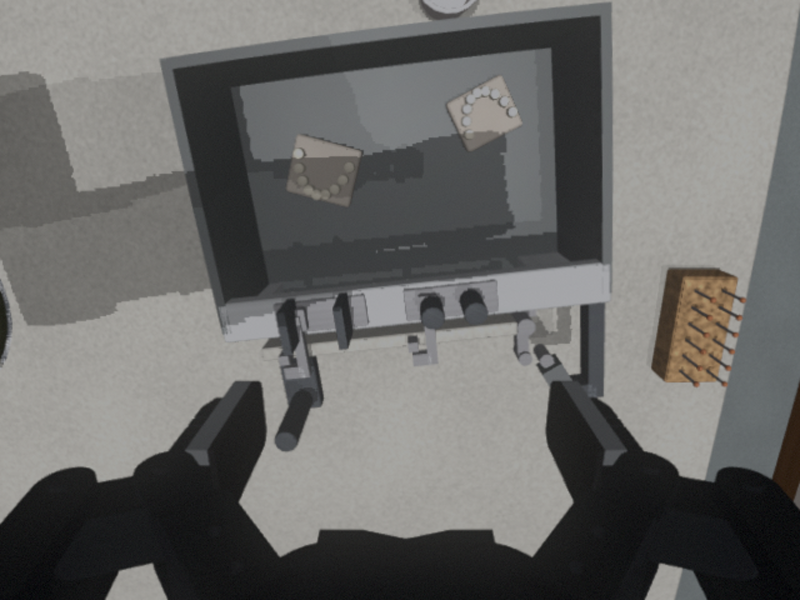

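```bash
python3 - <<'E'
from h import *
a=[]
for n,b in(("w1",(205,155,405,230)),("w2",(205,222,405,297))):
    im=np.load(n+".npz")["color"][b[1]:b[3],b[0]:b[2]]
    im=(255*(im/255.)**.55).astype(np.uint8); a.append(cv2.resize(im,None,fx=4,fy=4,interpolation=cv2.INTER_CUBIC))
cv2.imwrite("pics/cr.png",np.vstack(a)[:,:,::-1])
E
```

```text
(no output)
```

View pics/cr.png

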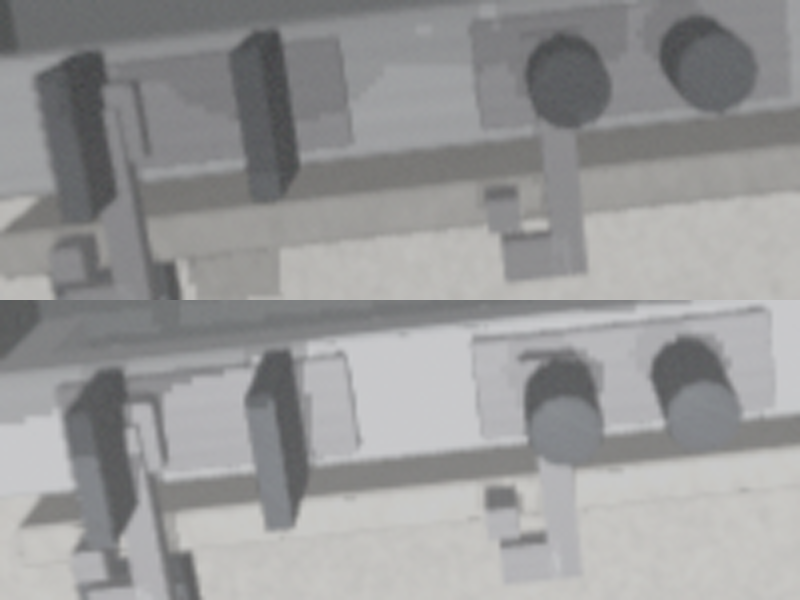

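```bash
python3 - <<'E'
from h import *
C={n:dict(np.load(n+".npz")) for n in("w1","w2")}
P={"w1":((205,155,0),dict(rt=(570,83),rs=(714,66),ft=(67,146),fs=(258,122))),
   "w2":((205,222,300),dict(rt=(566,431),rs=(703,415),ft=(97,478),fs=(273,458)))}
# flat tops w2: left TL(68,407)? handled as centres
Q={}
for n,(o,d) in P.items():
    for k,(u,v) in d.items():
        uv=(o[0]+(u+.5)/4-.5,o[1]+(v-o[2]+.5)/4-.5); Q[n,k]=uv
        print(n,k,onz(C[n],uv,.170).round(4))
for k in("rt","rs","ft","fs"): print(k,tri(C["w1"],Q["w1",k],C["w2"],Q["w2",k]))
# gate post top
for n,uv in(("w1",(279,355)),("w2",(287,440))): print(n,"post",onz(C[n],(uv[0]/1.25,uv[1]/1.25),.192))
# tote rail corners z=.13
for n,uvs in(("w1",((217,255),(622,204))),("w2",((222,341),(609,298)))):
    print([onz(C[n],(u/1.25,v/1.25),.13).round(4) for u,v in uvs])
for n in C: print(n, {k:(onz(C[n],Q[n,k+"s"],.17)-onz(C[n],Q[n,k+"t"],.17)).round(4) for k in "rf"})
E
```

```text
w1 rt [0.5894 0.0457 0.17  ]
w1 rs [0.62   0.0494 0.17  ]
w1 ft [0.4811 0.0324 0.17  ]
w1 fs [0.5227 0.0375 0.17  ]
w2 rt [0.5896 0.0448 0.17  ]
w2 rs [0.6205 0.0487 0.17  ]
w2 ft [0.4825 0.0333 0.17  ]
w2 fs [0.5231 0.0383 0.17  ]
rt (array([0.58929275, 0.04636518, 0.17423489]), np.float64(0.00020408511786111926))
rs (array([0.6197389 , 0.0498137 , 0.17325402]), np.float64(0.000505701980865914))
ft (array([0.48090418, 0.03183811, 0.16659334]), np.float64(0.0013986469636497315))
fs (array([0.5223985 , 0.03688888, 0.16647797]), np.float64(0.00045094795286366654))
w1 post [ 0.48208986 -0.04498452  0.192     ]
w2 post [ 0.48243626 -0.04324629  0.192     ]
[array([0.4221, 0.0124, 0.13  ]), array([0.7354, 0.0519, 0.13  ])]
[array([0.4178, 0.0098, 0.13  ]), array([0.7343, 0.0473, 0.13  ])]
w1 {'r': array([0.0305, 0.0036, 0.    ]), 'f': array([0.0416, 0.0051, 0.    ])}
w2 {'r': array([0.0308, 0.0038, 0.    ]), 'f': array([0.0406, 0.005 , 0.    ])}
```

```bash
cat >> h.py <<'E'
YAW=.12; U=np.array([np.cos(YAW),np.sin(YAW),0]); V=np.array([-U[1],U[0],0])
def st(msg):
    s=robot.state(); print(msg,"t",round(s["time"],2),"pos",s["tool_pos"].round(4),"F(u,v,z)",[round(float(s["ft_force"]@a),1) for a in(U,V,[0,0,1])],"op",round(s["opening"],3)); return s
def squeeze(p):
    p=np.array([*p,0])+.001*U
    robot.reach([*p[:2],.24],rv(YAW)); s=st("above")
    print(robot.movel([*p[:2],.135],velocity=.1,contact_N=8)); st("down")
    robot.move_gripper(0.25); st("closed"); robot.hold(.4); st("held")
E
python3 - <<'E'
from h import *
squeeze((.6102,.0478))
c=cam("wrist"); save("w3",c["color"],(160,200,480,420),2.4); np.savez("w3",**c)
E
```

```text
above t 4.81 pos [0.6112 0.0475 0.2408] F(u,v,z) [0.3, -0.8, 1.5] op 0.998
False
down t 6.01 pos [0.6118 0.048  0.1358] F(u,v,z) [0.2, -0.5, -0.2] op 1.004
closed t 6.52 pos [0.6109 0.0479 0.1358] F(u,v,z) [-0.8, 0.2, 5.6] op 0.42
held t 6.92 pos [0.6108 0.0479 0.1358] F(u,v,z) [-0.8, 0.2, 4.4] op 0.418
```

View pics/w3.png

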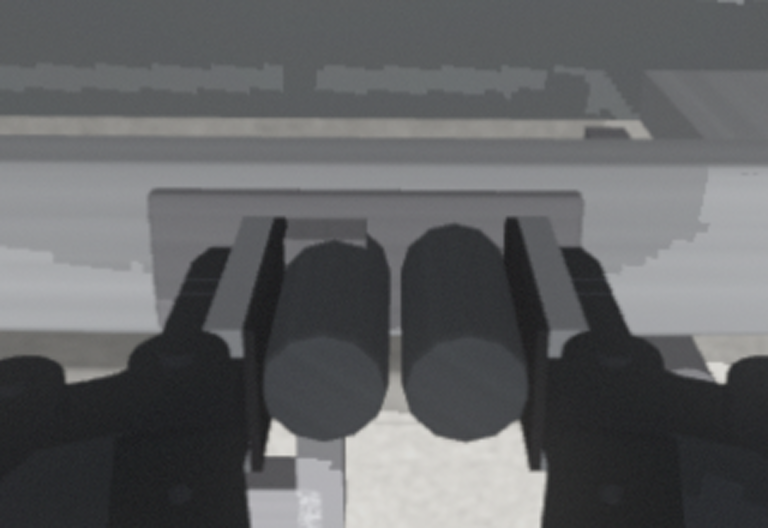

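```bash
python3 - <<'E'
from h import *
robot.move_gripper(1.0); s=st("open"); robot.movel([*s["tool_pos"][:2],.24])
c=cam("wrist"); np.savez("w4",**c)
squeeze((.5072,.0362))
c=cam("wrist"); save("w5",c["color"],(160,200,480,420),2.4)
robot.move_gripper(1.0); s=st("open"); robot.movel([*s["tool_pos"][:2],.3])
c=cam("wrist"); np.savez("w6",**c); save("w6",c["color"],None,1.25)
E
```

```text
open t 7.51 pos [0.6113 0.0479 0.135 ] F(u,v,z) [0.2, -0.4, -0.7] op 1.003
above t 8.9 pos [0.5072 0.0362 0.2396] F(u,v,z) [0.3, -0.0, -0.2] op 1.0
False
down t 10.1 pos [0.5088 0.0364 0.1356] F(u,v,z) [0.3, 0.6, -0.4] op 1.007
closed t 10.61 pos [0.5066 0.0362 0.1353] F(u,v,z) [-4.6, 0.7, 7.2] op 0.427
held t 11.01 pos [0.5066 0.0362 0.1353] F(u,v,z) [-3.2, 0.8, 7.0] op 0.425
open t 11.6 pos [0.5083 0.0363 0.135 ] F(u,v,z) [-0.5, -0.1, 0.0] op 0.998
```

View pics/w5.png

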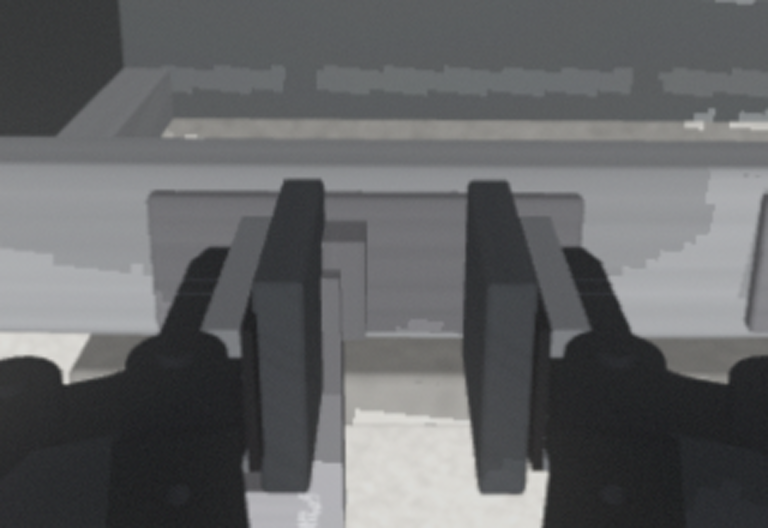

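View pics/w6.png

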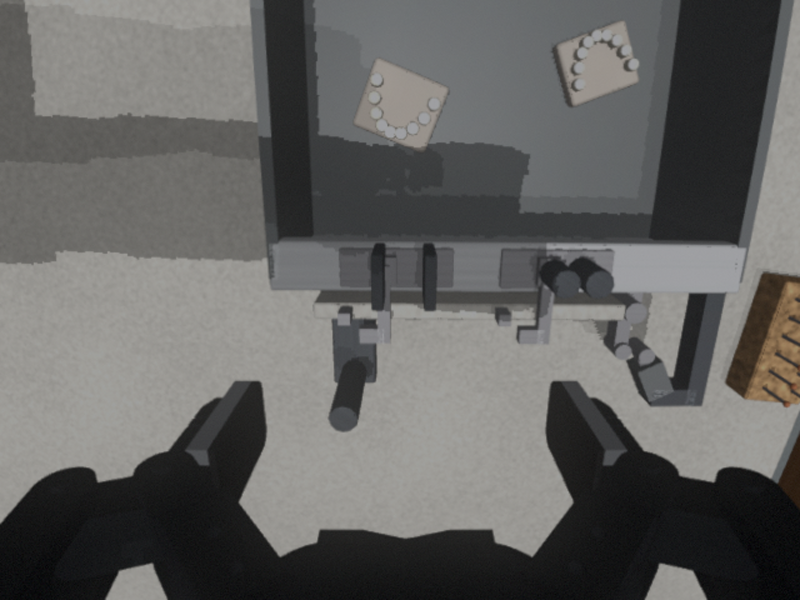

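```bash
cat >> h.py <<'E'
H=np.array([.6705,.0239])
def post(th):
    a=YAW+np.pi+np.arctan2(.045,.195)+th
    return H+.2001*np.array([np.cos(a),np.sin(a)]), a+np.pi/2-2*np.pi
E
python3 - <<'E'
from h import *
c=dict(np.load("w6.npz")); w1=dict(np.load("w1.npz"))
print(onz(c,(344/1.25,418/1.25),.192), tri(w1,(279/1.25,355/1.25),c,(344/1.25,418/1.25)))
p,y=post(0); print(p,y)
robot.reach([*p,.27],rv(y)); robot.move_gripper(.55); st("above"); print(robot.state()["joints"].round(2))
print(robot.movel([*p,.150],velocity=.1,contact_N=8)); st("down")
robot.move_gripper(0); st("grip")
for th in (.05,.1):
    p,y=post(th); robot.movel([*p,.150],velocity=.05,attitude=rv(y)); s=st(th)
E
```

```text
[ 0.48133379 -0.04412238  0.192     ] (array([ 0.48099502, -0.04673738,  0.18794503]), np.float64(0.0001690598761001158))
[ 0.48231284 -0.04411179] -1.2239974787410102
above t 14.46 pos [ 0.4824 -0.044   0.27  ] F(u,v,z) [0.4, -0.7, -0.5] op 0.548
[-0.09  0.08 -0.24  1.24  0.    2.7 ]
False
down t 15.81 pos [ 0.4829 -0.0441  0.1506] F(u,v,z) [-0.5, 1.0, -0.3] op 0.547
grip t 16.18 pos [ 0.4828 -0.0445  0.1506] F(u,v,z) [-0.6, -2.8, 4.7] op 0.191
0.05 t 16.53 pos [ 0.4863 -0.0536  0.1506] F(u,v,z) [-2.1, -0.1, 6.1] op 0.191
0.1 t 16.88 pos [ 0.4902 -0.0627  0.1506] F(u,v,z) [-2.2, -0.9, 8.1] op 0.194
```

```bash
python3 - <<'E'
from h import *
for th in np.linspace(.2,1.55,15):
    p,y=post(th); robot.movel([*p,.150],velocity=.07,attitude=rv(y)); s=st(round(th,2))
    if np.linalg.norm(s["ft_force"])>35: print("STOP"); break
robot.hold(1); st("hold")
for n,b,k in(("scene",(210,190,430,380),3),("side",(230,150,450,300),3)):
    c=cam(n); save(n+"9",c["color"],b,k)
E
```

```text
0.2 t 17.32 pos [ 0.4996 -0.0805  0.1506] F(u,v,z) [-3.7, -0.3, 7.0] op 0.197
0.3 t 17.74 pos [ 0.5095 -0.0957  0.1505] F(u,v,z) [-5.3, 2.7, 10.0] op 0.194
0.39 t 18.17 pos [ 0.5229 -0.1117  0.1506] F(u,v,z) [-2.1, -2.3, 6.4] op 0.194
0.49 t 18.59 pos [ 0.5372 -0.1257  0.1507] F(u,v,z) [-0.3, -4.0, 4.5] op 0.193
0.59 t 19.02 pos [ 0.5522 -0.138   0.1507] F(u,v,z) [-0.6, -3.8, 5.2] op 0.196
0.68 t 19.44 pos [ 0.5672 -0.1483  0.1506] F(u,v,z) [-4.4, -2.1, 8.4] op 0.194
0.78 t 19.87 pos [ 0.5842 -0.1574  0.1506] F(u,v,z) [-3.6, -2.3, 7.0] op 0.195
0.88 t 20.29 pos [ 0.602  -0.1649  0.1506] F(u,v,z) [-3.8, -1.7, 7.1] op 0.198
0.97 t 20.72 pos [ 0.6205 -0.1706  0.1506] F(u,v,z) [-3.4, -2.3, 7.3] op 0.198
1.07 t 21.14 pos [ 0.6394 -0.1744  0.1507] F(u,v,z) [-3.4, -1.9, 7.3] op 0.195
1.16 t 21.57 pos [ 0.6586 -0.1763  0.1506] F(u,v,z) [-4.4, -2.6, 7.0] op 0.194
1.26 t 21.99 pos [ 0.6779 -0.1764  0.1507] F(u,v,z) [-3.3, -1.6, 6.8] op 0.197
1.36 t 22.42 pos [ 0.6971 -0.1746  0.1507] F(u,v,z) [-3.3, -1.4, 7.8] op 0.196
1.45 t 22.84 pos [ 0.716  -0.171   0.1506] F(u,v,z) [-2.3, -0.4, 6.5] op 0.192
1.55 t 23.27 pos [ 0.7345 -0.1655  0.1506] F(u,v,z) [-3.2, -0.4, 7.3] op 0.196
hold t 24.27 pos [ 0.7342 -0.1656  0.1507] F(u,v,z) [-3.3, -0.0, 7.5] op 0.191
```

View pics/scene9.png

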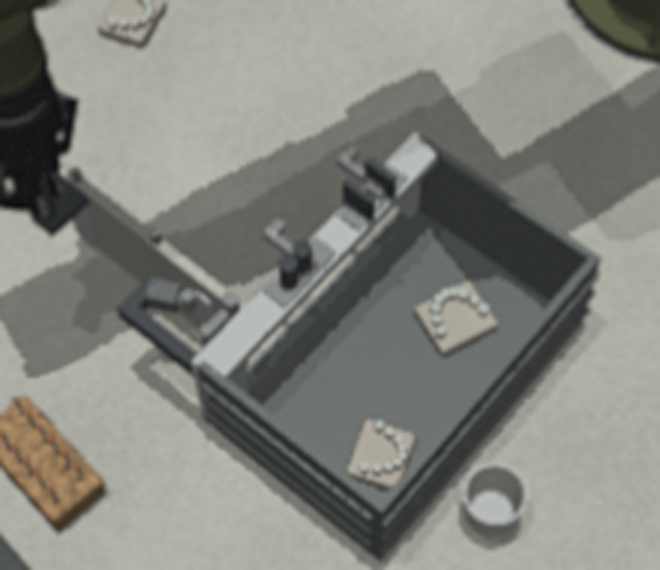

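The gate stands at about a right angle with the gripper on its post (crop pixel 60,190). The models and cup are where they were.

```bash
python3 - <<'E'
from h import *
st("final"); robot.hand_in()
E
```

```text
final t 24.37 pos [ 0.7342 -0.1656  0.1506] F(u,v,z) [-3.9, 1.1, 6.3] op 0.193
the job is handed in; nothing more can be done
```

The gate is open at about 1.55 rad, nearly a right angle, and I handed the job in at 24 s with the gripper still holding the post. I squeezed the round catch first, then the flat one, and swung the gate out past its detent.

- **Catches:** The wrist pictures show the round posts about 20.6 mm apart and the flat plates about 31 mm apart, against 20 mm and 31 mm when home. The gripper stopped at an opening of 0.418 on the round catch and 0.425 on the flat one. That 0.6 mm difference could mean the flat tab stopped slightly short. The gate then swung free, with the sideways force never above about 6 N.
- **Gate:** The angle is not read directly. It comes from the gripper's position on the post's circle and agrees with the scene picture. The hold was steady for 1 s, with about 4 N sideways and 6–8 N vertical on the tool, and the opening stayed at 0.19.
- **Other things on the bench:** The last scene crop shows the models in the tote and the cup in place. I didn't look at the bottle, jar or spatula again, but the arm didn't work near them after leaving the start pose.
- **Disagreements:** My camera readings differed by 1–4 mm. The triangulated catch and post tops came out up to 4 mm off their known heights, so I used the known heights.

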